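# Change the pressing weights over on a relief panel

## Robot

A 6-joint arm with a two-finger parallel gripper is mounted at the origin on the work surface. World frame = base frame: x ahead of the robot, y to its left, z up, the work surface at z = 0. Lengths are in m, angles in rad, forces in N, time in s.
With the tool pointing down it reaches from about 0.325 to 0.775 m from the base axis. Payload 5.5 kg.
Tool frame: the origin (TCP) lies between the finger pads; the fingertips stand 8 mm ahead of it and the grasp point (between the pads) lies 11 mm behind it (tcp_to_tips is the distance from the TCP to the fingertips, in m); z points along the fingers, y is the line along which they close (so a half turn about z gives the same grasp; the last joint's range is limited). The gripper opens to 88 mm and grips with 3 to 60 N. Pads are 20 mm wide; open, the fingers measure 115 mm over their backs; the gripper's body (75 mm by 178 mm) begins 61 mm behind the grasp point.
Start: joints at [-1.233, 0.091, 1.231, -0, 1.82, -0.057], TCP at [0.231, -0.554, 0.231] pointing down, gripper open.
Joint ranges: [-2.87, 2.87], [-0.86, 2.18], [0.17, 2.46], [-1.51, 4.65], [0.06, 2.69], [-2.65, 2.65]. Speed limits (rad/s): [2.57, 2.57, 3.01, 3.14, 3.14, 3.14].

## Interface

Orientations are given as a unit quaternion [w, x, y, z].
In Python, from bench import * gives the robot as it stands. Calls block until the motion is done:
- move_to(position, orientation): joint-space move of the TCP to a pose.
- move_l(position, speed=0.15, orientation=None): straight line of the TCP; orientation=None keeps the orientation; speed is the mean speed in m/s.
- movej(angles): joint-space move.
- gripper_open() and close(): open the fingers fully, or close them until they stop; the grip force is fixed at half the most.
- hold(seconds).
- inverse_kinematics(position, orientation): joint angles nearest the present ones, or None.
- state(): the state.
- get_image(name): name is "side" or "top" or "wrist"; returns a dict with "frame" (420x560x3 uint8, blue, green, red), "depth" (420x560 float32, m along the optical axis (not along the pixel's ray), 0 where there is no reading), "camera_matrix" (3x3 intrinsics, pixels), "view" (4x4, takes a point from world to camera coordinates). Camera axes: x right, y up, looking along -z (the intrinsics and any distortion apply to the point x, -y, -z); pixel columns grow to the right and rows downward; lengths in m; the calibration is good to about 2 mm. A picture is of the moment at which its call begins.
A pose or a line that the arm cannot do raises IKError and nothing moves.
- job_done(): hands the job in; it is judged then, once.
The state is a dict: "time": time; "joint_pos": joint angles; "dq": joint speeds; "joint_torque": joint torques, N m; "ee_pos": TCP position; "ee_rot": TCP orientation; "ft_force": force on the tool from outside, world axes, zero at the start; "moment": the same for the moment, N m; "finger_gap": finger opening in m; "finger_force": force on a finger pad.
Only numpy, scipy, OpenCV 4.12 (cv2) and the standard library are available. Lean on these libraries where they do the work, as an engineer would, in place of code of your own. Each camera call takes 0.05 s, during which the arm holds its last target. There are 200 camera calls.

## Task

Glued repairs on the lacquer relief panel are being pressed under plywood cauls, but the three steel weights have been stood on the wrong cauls: change them over so that each stands released, centred and squared up on the caul of its own shape (the bar lengthwise on the long caul, the round knobbed weight on the round one, the square block on the square one). Lift and set the weights down gently, without shifting the cauls by more than a few millimetres; the felt-covered board beside the panel is free for standing a weight on meanwhile. Never let a weight touch the panel itself, and leave the fragment tray and the adhesive bottle alone.

Things in the scene. Friction and masses are not known exactly. Their poses are not given: they have to be found in the camera images.
- bar_weight: Plain steel bar, 110 long (its x) x 28 wide (its y) x 32 mm high (z up), 0.65 to 0.85 kg. Origin: centre of the underside. Best gripped across its 28 mm width at mid-length.
- round_weight: Steel cylinder weight with a knob: body 54 mm diameter, 28 mm high; above it a thin 14 mm neck up to 38 mm, then a cylindrical knob of 24 mm diameter from 38 to 62 mm (its top). 0.5 to 0.66 kg. Origin: centre of the underside, z up.
- square_weight: Plain steel block, 46 x 46 mm (its x and y) and 36 mm high (z up), 0.5 to 0.66 kg. Origin: centre of the underside.
- long_caul: Long loose plywood caul lying on the panel, 130 (its x) x 48 (its y) x 12 mm thick, a sheet of white paper showing 8 mm all round beneath it (flat, cannot be felt). Origin: centre of its underside, z up; its top is 12 mm above. Place of the bar weight, bar along the caul's x. About 45 g, held only by friction.
- round_caul: Round loose plywood caul lying on the panel, 76 mm diameter, 12 mm thick, white paper showing beneath. Origin: centre of its underside, z up. Place of the round weight. About 35 g, held only by friction.
- square_caul: Square loose plywood caul lying on the panel, 68 x 68 mm (its x and y), 12 mm thick, white paper showing beneath. Origin: centre of its underside, z up. Place of the square weight, sides parallel. About 35 g, held only by friction.
- rest_board: Fixed flat board covered with grey felt on the bench to the left or the right of the panel, 140 (its x) x 110 (its y) x 18 mm high, empty at the start: the free spot. Origin: centre of its underside on the bench; its felt top is 18 mm above.
- panel: Framed relief panel lying flat and fixed on the bench, 380 (its x) x 480 mm (its y). Painted field 320 x 420 mm, 22 mm above the bench, on which the cauls lie; dark frame 30 mm wide, 36 mm high; carved relief up to 16 mm above the field in strips about 45 mm wide along the far and near edges. Origin: centre of the underside, on the bench.
- fragment_tray: Bystander: fixed clear plastic tray with four compartments of small carved fragments, 140 x 110 x 35 mm, on the other side of the panel from the rest board. Origin: centre of the underside. Leave alone.
- adhesive_bottle: Bystander: loose amber jar with a white cap, 52 mm diameter, 110 mm high, standing on the bench at the far left. Origin: centre of the underside. Leave alone.

How it is judged:
By the outcome, as a careful person would: the job done as asked, in the order asked, and still so for the second after the job is handed in, with the robot touching nothing.
It also fails if it takes over 112 s, if anything falls off the work surface, if the arm or the gripper's body presses on something with over 40 N, if the wrist force passes 120 N, or if a joint passes its speed limit or range.

## Working session

There is one attempt and no reset: what is moved stays moved. The work goes in short steps, each a Python script; the robot and the scene stay as the last script left them, time stands still between calls to the robot, and variables do not carry over. Pictures are saved under pics/ and viewed, at most 14 in all, crops included, and the job is handed in when it is done.

```bash
ls; mkdir -p pics
cat > h.py <<'E'
from bench import *
import numpy as np, cv2
def snap(name,fn):
    im=get_image(name); cv2.imwrite('pics/'+fn+'.png',im['frame']); np.savez('pics/'+fn+'.npz',**{k:im[k] for k in('frame','depth','camera_matrix','view')}); return im
def cloud(im):
    "world xyz for every pixel"
    d=np.asarray(im['depth'],float); K=np.asarray(im['camera_matrix']); V=np.asarray(im['view'])
    r,c=np.indices(d.shape)
    P=np.stack([(c-K[0,2])/K[0,0]*d,-(r-K[1,2])/K[1,1]*d,-d],-1)
    W=(P-V[:3,3])@V[:3,:3]; W[d<=0]=np.nan
    return W
E
python3 - <<'E'
from h import *
im=snap('top','top0'); W=cloud(im); print(im['camera_matrix'],im['view'], [k for k in im])
s=state(); print(s)
for r in range(30,420,60): print([tuple(np.round(W[r,c],3)) for c in range(40,560,120)])
E
```

```text
pics
[[503.21367056   0.         280.35405624]
 [  0.         503.21367056 210.26780512]
 [  0.           0.           1.        ]] [[ 0.02075213 -0.99968943  0.01379837 -0.02989972]
 [ 0.99082116  0.02240805  0.13330905 -0.58712271]
 [-0.13357685  0.01090527  0.99097846 -1.23331166]
 [ 0.          0.          0.          1.        ]] ['frame', 'depth', 'camera_matrix', 'view']
{'time': 0.05, 'joint_pos': array([-1.23266950e+00,  9.18547910e-02,  1.23189170e+00,  1.10779459e-05,
        1.81978501e+00, -5.67215371e-02]), 'dq': array([ 0.0001178 , -0.00032728, -0.00090771,  0.00012636, -0.00033289,
        0.00042486]), 'joint_torque': array([ 2.80544547e-03, -4.48201561e+01, -4.07907665e+01,  6.99109677e-02,
        2.87739525e-02, -1.14400380e-04]), 'ee_pos': array([ 0.23069745, -0.55357183,  0.22950601]), 'ee_rot': array([-9.60600434e-04,  9.80574334e-01,  1.96145443e-01, -1.30634992e-04]), 'ft_force': array([ 0.08411063,  0.04286686, -0.57274054]), 'moment': array([ 0.01091912,  0.0113106 , -0.01442513]), 'finger_force': 0.0, 'finger_gap': 0.08791845537092084}
[(np.float64(1.454),
[... 1372 characters left out ...]
5), np.float64(-0.329), np.float64(-0.001)), (np.float64(0.451), np.float64(-0.639), np.float64(0.002))]
[(np.float64(0.276), np.float64(0.58), np.float64(-0.001)), (np.float64(0.282), np.float64(0.279), np.float64(0.003)), (np.float64(0.287), np.float64(-0.023), np.float64(-0.002)), (np.float64(0.293), np.float64(-0.328), np.float64(-0.001)), (np.float64(0.299), np.float64(-0.633), np.float64(0.0))]
[(np.float64(0.132), np.float64(0.565), np.float64(0.005)), (np.float64(0.136), np.float64(0.272), np.float64(0.0)), (np.float64(0.143), np.float64(-0.026), np.float64(0.004)), (np.float64(0.147), np.float64(-0.325), np.float64(0.002)), (np.float64(0.223), np.float64(-0.462), np.float64(0.344))]
```

View pics/top0.png

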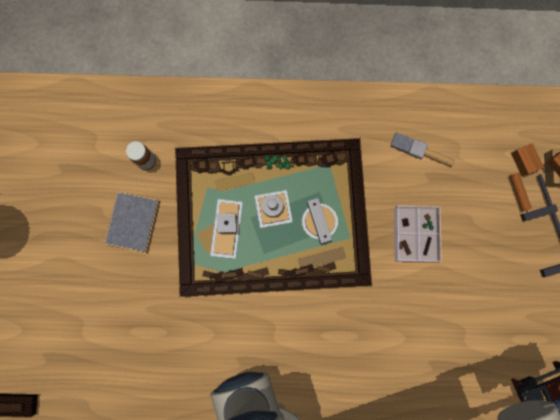

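The top view shows the square weight on the long caul (227,225), the round weight on the square caul (273,207), the bar on the round caul (320,222), and the rest board on the left (132,222). Next I'll take a close view from above the panel.

Run:
```python
from h import *
for z in (0.42,0.36,0.3):
    q=inverse_kinematics([0.52,-0.0,z],[0,1,0,0])
    if q is not None: break
print(z,q)
movej(q); hold(0.3)
im=snap('wrist','w0'); W=cloud(im); print(im['camera_matrix'][0]); print(W[::60,40::120].round(3).reshape(-1,3))
print(state()['ee_pos'],state()['time'])
```

```text
0.42 [-6.54312934e-02  4.00434054e-03  9.74208398e-01 -4.44089210e-16
  2.16337992e+00  1.50536503e+00]
[355.01949784   0.         280.08664191]
[[ 0.733  0.316  0.05 ]
 [ 0.736  0.162  0.035]
 [ 0.738 -0.001  0.029]
 [ 0.737 -0.164  0.034]
 [ 0.746 -0.349 -0.001]
 [ 0.666  0.362 -0.004]
 [ 0.663  0.173  0.021]
 [ 0.662 -0.001  0.022]
 [ 0.662 -0.174  0.022]
 [ 0.664 -0.362  0.001]
 [ 0.578  0.365  0.017]
 [ 0.578  0.181  0.02 ]
 [ 0.579 -0.     0.062]
 [ 0.578 -0.182  0.02 ]
 [ 0.577 -0.37   0.012]
 [ 0.483  0.392  0.   ]
 [ 0.486  0.188  0.023]
 [ 0.486 -0.     0.02 ]
 [ 0.486 -0.19   0.022]
 [ 0.482 -0.391  0.003]
 [ 0.379  0.41   0.001]
 [ 0.391  0.193  0.034]
 [ 0.39  -0.     0.035]
 [ 0.376 -0.207 -0.003]
 [ 0.376 -0.413 -0.001]
 [ 0.553  0.049  0.508]
 [ 0.524  0.044  0.457]
 [ 0.262 -0.    -0.002]
 [ 0.523 -0.044  0.456]
 [ 0.553 -0.048  0.509]
 [ 0.544  0.046  0.515]
 [ 0.134  0.228 -0.004]
 [ 0.136  0.    -0.001]
 [ 0.136 -0.227  0.   ]
 [ 0.545 -0.045  0.516]]
[ 5.20033651e-01 -2.68524096e-04  4.19932839e-01] 2.725
```

View pics/w0.png

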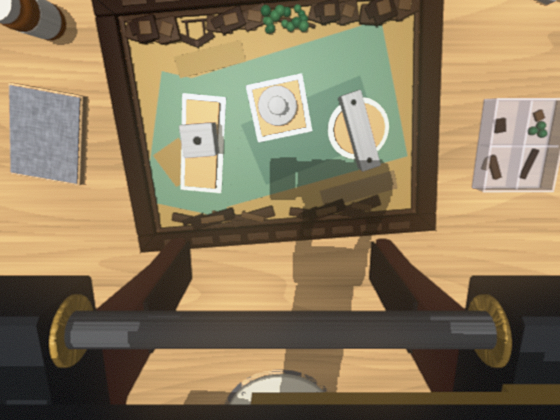

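The wrist view is clear: the long caul with the square weight at about (202,142), the square caul with the round weight at (279,106), the round caul with the bar at (359,128), and the rest board at (47,134). Next I'll fit outlines on planes of known height.

```bash
cat >> h.py <<'E'
def onplane(im,px,z):
    "pixels Nx2 (col,row) -> world xy on plane z"
    K=np.asarray(im['camera_matrix']);V=np.asarray(im['view']);px=np.asarray(px,float).reshape(-1,2)
    d=np.c_[(px[:,0]-K[0,2])/K[0,0],-(px[:,1]-K[1,2])/K[1,1],-np.ones(len(px))]@V[:3,:3]
    o=-V[:3,:3].T@V[:3,3]
    return (o+d*((z-o[2])/d[:,2])[:,None])[:,:2]
def rect(xy):
    "centre, sides (mm, long first), yaw of long side in deg (-90,90]"
    (c,s,a)=cv2.minAreaRect((xy*1000).astype(np.float32))
    if s[0]<s[1]: s=s[::-1]; a+=90
    return np.round(np.array(c)/1000,4),np.round(s,1),round((a+90)%180-90,1)
def blob(mask,seed):
    n,l,st,c=cv2.connectedComponentsWithStats(mask.astype(np.uint8))
    ids=[i for i in range(1,n) if st[i,4]>25]
    i=min(ids,key=lambda i:np.hypot(*(c[i]-seed))); 
    cs,_=cv2.findContours((l==i).astype(np.uint8),cv2.RETR_EXTERNAL,cv2.CHAIN_APPROX_NONE)
    return max(cs,key=len)[:,0,:]
E
cat > fit.py <<'E'
from h import *
im=dict(np.load('pics/w0.npz')); f=im['frame']; hsv=cv2.cvtColor(f,cv2.COLOR_BGR2HSV); W=cloud(im); z=W[...,2]
inp=(np.abs(W[...,1])<0.2)&(W[...,0]>.4)&(W[...,0]<.7)
white=inp&(hsv[...,1]<40)&(hsv[...,2]>215)
for n,s in(('long',(202,142)),('square',(279,106)),('round',(359,128))):
    xy=onplane(im,blob(white,s),.022); print('paper',n,rect(xy)); 
    if n=='round': print(cv2.minEnclosingCircle((xy*1000).astype(np.float32)), )
caul=inp&(hsv[...,0]>8)&(hsv[...,0]<25)&(hsv[...,1]>60)&(hsv[...,2]>215)
hi=inp&(z>.048)
for n,s,h in(('sq',(198,140),.07),('round',(279,106),.062),('bar',(360,128),.066)):
    c=blob(hi,s); m=np.zeros(z.shape,np.uint8); cv2.drawContours(m,[c],-1,1,-1); m=(m>0)&hi
    top=m&(np.abs(z-h)<.009); xy=onplane(im,blob(top,s),h)
    print(n,'topz',np.median(z[m]),rect(xy),np.median(f[m],0))
    if n=='round':
        k=m&(z>.085); print('knob',rect(onplane(im,blob(k,s),.096)), np.median(z[k]))
b=(hsv[...,1]<60)&(W[...,1]>.2)&(z>.008)&(z<.03); xy=onplane(im,blob(b,(47,134)),.018); print('board',rect(xy))
big=cv2.resize(f[60:240,120:440],None,fx=2.5,fy=2.5,interpolation=cv2.INTER_CUBIC); cv2.imwrite('pics/w0c.png',big)
E
python3 fit.py
```

```text
paper long (array([0.5515, 0.1271]), array([45.9, 39.1]), -86.0)
paper square (array([0.5953, 0.001 ]), array([85.2, 84.6]), -78.4)
paper round (array([ 0.5752, -0.1493]), array([81. , 27.8]), 18.6)
((571.0357055664062, -136.93218994140625), 40.5247917175293)
sq topz 0.06885646542007501 (array([0.5519, 0.1141]), array([47.2, 45.9]), -85.9) [212. 215. 216.]
round topz 0.0613711840988038 (array([0.5992, 0.0036]), array([52.6, 51.9]), 89.9) [218. 220. 220.]
knob (array([0.5988, 0.0034]), array([22.5, 22.4]), 45.7) 0.0949497624919027
bar topz 0.06509013620346771 (array([ 0.5634, -0.1137]), array([109.5,  29.1]), 18.5) [198. 201. 202.]
board (array([0.555 , 0.3619]), array([133.1, 104.1]), -10.3)
```

View pics/w0c.png

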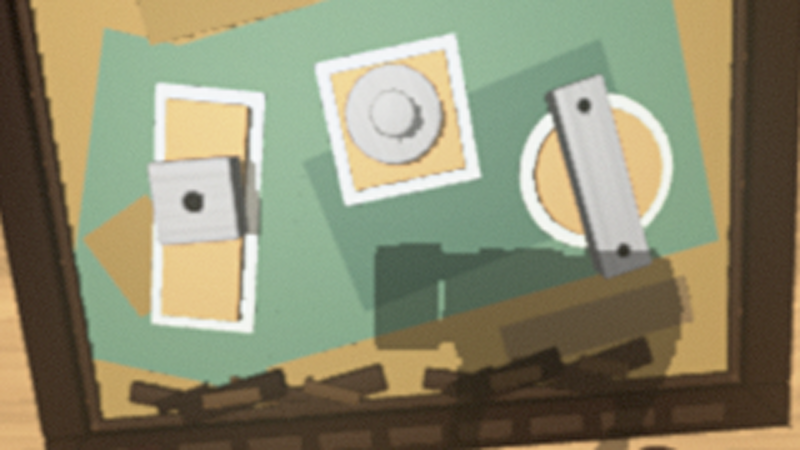

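```bash
cat > fit2.py <<'E'
from h import *
from scipy.optimize import least_squares
def cauls(fn,show=True):
    im=dict(np.load(f'pics/{fn}.npz')); f=im['frame']; hsv=cv2.cvtColor(f,cv2.COLOR_BGR2HSV); W=cloud(im); z=W[...,2]
    white=(hsv[...,1]<45)&(hsv[...,2]>205)&(z<.034)
    ply=(hsv[...,0]>8)&(hsv[...,0]<25)&(hsv[...,1]>60)&(hsv[...,2]>215)&(z>.027)&(z<.042)
    for n,c,r in(('long',(.552,.12),.085),('square',(.597,.0),.065),('round',(.57,-.113),.055)):
        near=np.hypot(W[...,0]-c[0],W[...,1]-c[1])<r
        for nm,m,h in(('paper',white,.022),('ply',ply,.034)):
            m=cv2.morphologyEx((m&near).astype(np.uint8),cv2.MORPH_OPEN,np.ones((2,2)))
            rr,cc=np.nonzero(m)
            if len(rr)<10: continue
            xy=onplane(im,np.c_[cc,rr],h)
            print(fn,n,nm,len(rr),rect(xy),end=' ')
            if n=='round':
                hull=cv2.convexHull((xy*1000).astype(np.float32))[:,0]
                s=least_squares(lambda p:np.hypot(*(hull-p[:2]).T)-p[2],[c[0]*1e3,c[1]*1e3,38],loss='soft_l1').x; print('circ',s.round(1),end='')
            print()
import sys
if __name__=='__main__': cauls(sys.argv[1])
E
python3 fit2.py w0; python3 fit2.py top0
```

```text
w0 long paper 954 (array([0.5381, 0.0936]), array([147.6, 114. ]), -5.0) 
w0 long ply 1582 (array([0.5402, 0.1174]), array([128.7,  45.9]), -5.1) 
w0 square paper 1127 (array([ 5.937e-01, -4.000e-04]), array([86.2, 85.4]), -78.6) 
w0 square ply 840 (array([ 0.5935, -0.0007]), array([67. , 66.6]), -78.6) 
w0 round paper 606 (array([ 0.5633, -0.1207]), array([92.5, 82. ]), -73.4) circ [ 563.8 -120.5   46. ]
w0 round ply 791 (array([ 0.5644, -0.1201]), array([73.1, 62.6]), -73.6) circ [ 563.9 -119.9   36.7]
```

Every fit matches the known sizes. One closer look will firm up the centres before the first pick.

```bash
cat > fit3.py <<'E'
from fit2 import *
def weights(fn):
    im=dict(np.load(f'pics/{fn}.npz')); W=cloud(im); z=W[...,2]; V=im['view']; print('cam',(-V[:3,:3].T@V[:3,3]).round(3))
    for n,c,h in(('sq',(.552,.114),.07),('rbody',(.599,.0035),.062),('knob',(.599,.0035),.096),('bar',(.5634,-.1137),.066)):
        m=(np.hypot(W[...,0]-c[0],W[...,1]-c[1])<.065)&(np.abs(z-h)<.009)
        m=cv2.morphologyEx(m.astype(np.uint8),cv2.MORPH_OPEN,np.ones((3,3))); rr,cc=np.nonzero(m)
        if len(rr)<20: print(n,'none'); continue
        print(n,round(float(np.median(z[m>0])),4),rect(onplane(im,np.c_[cc,rr],h)))
E
python3 - <<'E'
from fit3 import *
weights('w0')
move_l([0.48,0,.27],speed=.2,orientation=[0,1,0,0]); hold(.2)
snap('wrist','w1'); weights('w1'); cauls('w1'); print(state()['time'])
E
```

```text
cam [ 0.59  -0.     0.573]
sq 0.0689 (array([0.5519, 0.1143]), array([46.9, 45.9]), -85.9)
rbody 0.0611 (array([0.5992, 0.0036]), array([52.6, 51.9]), 89.9)
knob 0.095 (array([0.5989, 0.0034]), array([21.1, 20.7]), -0.1)
bar 0.0651 (array([ 0.5634, -0.1137]), array([109.5,  29.1]), 18.5)
cam [0.55  0.    0.425]
sq 0.0689 (array([0.5516, 0.1142]), array([47.3, 45.6]), -85.8)
rbody 0.0611 (array([0.5984, 0.0037]), array([52.4, 51.6]), -0.0)
knob 0.0949 (array([0.5982, 0.0042]), array([23.2, 22.4]), 0.3)
bar 0.0652 (array([ 0.5629, -0.1129]), array([109.3,  29.9]), 18.5)
w1 long paper 1714 (array([0.5383, 0.0936]), array([147.4, 113.8]), -5.1) 
w1 long ply 3147 (array([0.5405, 0.1178]), array([128.6,  46.3]), -5.4) 
w1 square paper 2150 (array([5.942e-01, 1.000e-04]), array([85.8, 85.3]), -78.4) 
w1 square ply 1644 (array([ 5.938e-01, -1.000e-04]), array([67.1, 66.6]), -78.6) 
w1 round paper 1071 (array([ 0.5631, -0.1202]), array([92.5, 83.7]), -76.7) circ [ 564.4 -119.9   46.1]
w1 round ply 1456 (array([ 0.5643, -0.1194]), array([74.1, 60.2]), -72.3) circ [ 564.4 -119.3   36.9]
3.9
```

View pics/w1.png

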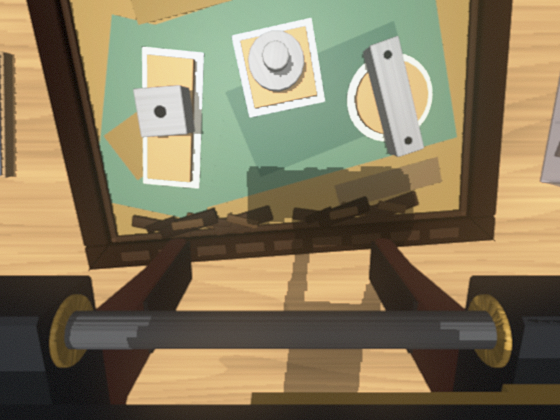

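Both views agree to about 1 mm: square weight at (160,112), round at (277,58), bar at (395,97). Now I'll move the square weight to the rest board.

```bash
cat >> h.py <<'E'
def ori(deg): a=np.radians(deg)/2; return [0,np.cos(a),np.sin(a),0]
def fz(): return float(np.mean([(hold(.02),state()['ft_force'][2])[1] for _ in range(4)]))
def pick(x,y,deg,z,up=.10):
    move_l([x,y,z+.06],speed=.2,orientation=ori(deg)); move_l([x,y,z],speed=.06); hold(.1)
    f0=state()['ft_force'].copy(); close(); hold(.2); s=state(); print('gap',round(s['finger_gap'],4),'ff',round(s['finger_force'],1),'dF',(s['ft_force']-f0).round(1),'tcp',s['ee_pos'].round(4))
    f1=s['ft_force'][2]; move_l([x,y,z+.004],speed=.01); move_l([x,y,z+up],speed=.12); hold(.2); s=state(); print('lifted gap',round(s['finger_gap'],4),'F',s['ft_force'].round(1),s['time'])
def place(x,y,deg,z,up=.08):
    "z: expected TCP height at contact"
    move_l([x,y,z+.03],speed=.12); move_l([x,y,z+.004],speed=.04); hold(.25); b=fz(); zz=z+.004
    while zz>z-.004:
        zz-=.0006; move_l([x,y,zz],speed=.01); hold(.06); f=fz()
        if f-b>2: break
    print('contact z',round(zz,4),'expected',round(z,4),'base',round(b,2),'f',round(f,2),'F',state()['ft_force'].round(1))
    gripper_open(); hold(.15); move_l([x,y,zz+up],speed=.1); print('t',state()['time'])
E
python3 - <<'E'
from h import *
pick(.5518,.1143,4.2,.049)
move_l([.555,.362,.15],speed=.2,orientation=ori(4.2)); hold(.1)
place(.555,.362,4.2,.033)
print(state()['joint_pos'].round(2))
E
```

```text
gap 0.0459 ff 30.0 dF [-0.2  2.4  0.2] tcp [0.5518 0.1147 0.049 ]
lifted gap 0.0462 F [-0.   0.3 -4.3] 8.975
contact z 0.0322 expected 0.033 base -4.6 f 1.8 F [-1.2 -1.1  1.8]
t 17.3667
[0.53 0.27 1.24 0.   1.63 2.02]
```

Run:
```python
from fit3 import *
move_l([0.48,0,.27],speed=.3,orientation=ori(0)); hold(.2)
snap('wrist','w2'); weights('w2'); cauls('w2'); print(state()['time'])
```

```text
cam [0.55  0.001 0.423]
sq none
rbody 0.0611 (array([0.5982, 0.0037]), array([53. , 52.8]), -90.0)
knob 0.095 (array([0.5976, 0.0035]), array([23. , 22.2]), 0.0)
bar 0.0652 (array([ 0.563 , -0.1129]), array([109.2,  29.8]), 18.5)
w2 long paper 2200 (array([0.5382, 0.0938]), array([147.3, 114.4]), -5.7) 
w2 long ply 5431 (array([0.5405, 0.1179]), array([128.7,  46.5]), -5.4) 
w2 square paper 2164 (array([5.941e-01, 1.000e-04]), array([85.9, 85.1]), -78.5) 
w2 square ply 1659 (array([ 0.5939, -0.    ]), array([66.8, 66.7]), -78.5) 
w2 round paper 1070 (array([ 0.5628, -0.1201]), array([91.9, 83. ]), -77.3) circ [ 564.4 -119.8   46. ]
w2 round ply 1466 (array([ 0.564 , -0.1194]), array([73.9, 61.8]), -72.2) circ [ 564.4 -119.3   36.9]
19.1083
```

```bash
python3 - <<'E'
from h import *
pick(.563,-.1129,18.5,.048,up=.11)
move_l([.5405,.1179,.158],speed=.2,orientation=ori(-5.4)); hold(.1)
place(.5405,.1179,-5.4,.048)
E
python3 - <<'E'
from fit3 import *
move_l([0.48,0,.27],speed=.3,orientation=ori(0)); hold(.2)
snap('wrist','w3'); weights('w3'); cauls('w3'); 
im=dict(np.load('pics/w3.npz'));W=cloud(im);m=(np.hypot(W[...,0]-.54,W[...,1]-.118)<.08)&(np.abs(W[...,2]-.066)<.009)
rr,cc=np.nonzero(cv2.morphologyEx(m.astype(np.uint8),cv2.MORPH_OPEN,np.ones((3,3)))); print('BAR',rect(onplane(im,np.c_[cc,rr],.066)),state()['time'])
E
```

```text
gap 0.0279 ff 30.0 dF [ 0.9 -2.2 -1.4] tcp [ 0.5631 -0.1132  0.048 ]
lifted gap 0.0278 F [-0.2 -0.8 -7.4] 24.5167
contact z 0.0472 expected 0.048 base -6.78 f 1.27 F [-2.6 -1.2  2.1]
t 32.9917
cam [0.55  0.001 0.421]
sq 0.065 (array([0.5416, 0.1146]), array([106.7,  28. ]), -5.6)
rbody 0.0611 (array([0.5982, 0.0038]), array([52.7, 52.5]), -90.0)
knob 0.095 (array([0.5976, 0.0036]), array([22.8, 22.1]), 0.0)
bar none
w3 long paper 2287 (array([0.5383, 0.0938]), array([147.4, 114.8]), -5.3) 
w3 long ply 804 (array([0.5405, 0.1175]), array([128.7,  45.8]), -5.3) 
w3 square paper 2199 (array([5.941e-01, 2.000e-04]), array([86. , 85.2]), -78.6) 
w3 square ply 1698 (array([ 5.938e-01, -1.000e-04]), array([67.1, 66.6]), -78.5) 
w3 round paper 1646 (array([ 0.5643, -0.12  ]), array([91.7, 91.4]), 3.0) circ [ 564.2 -119.9   46.1]
w3 round ply 4175 (array([ 0.5644, -0.1192]), array([74. , 72.6]), -90.0) circ [ 564.4 -119.3   37. ]
BAR (array([0.5408, 0.1155]), array([109.2,  29.2]), -5.6) 34.0417
```

View pics/w3.png

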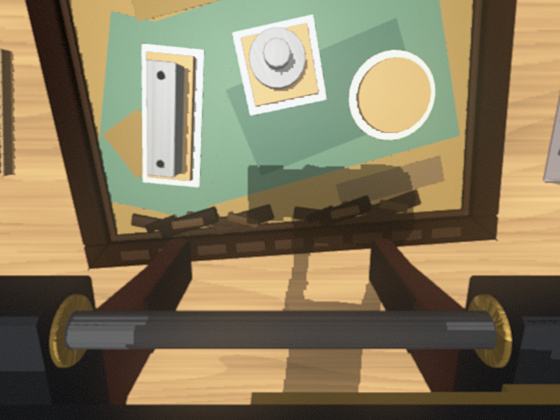

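The bar stands on the long caul, lengthwise, at (163,115), and the round caul is empty at (391,94). The bar's apparent offset of about 2 mm may be parallax, so I'll look from directly above it and above the other two places.

```bash
cat > fit4.py <<'E'
from fit2 import *
def look(fn,x,y,items,deg=0,z=.22):
    move_l([x-.07,y,z],speed=.3,orientation=ori(deg)); hold(.25); im=snap('wrist',fn); W=cloud(im)
    V=im['view'];print('cam',(-V[:3,:3].T@V[:3,3]).round(4),'tcp',state()['ee_pos'].round(4))
    for n,c,h,r in items:
        m=(np.hypot(W[...,0]-c[0],W[...,1]-c[1])<r)&(np.abs(W[...,2]-h)<.008)
        rr,cc=np.nonzero(cv2.morphologyEx(m.astype(np.uint8),cv2.MORPH_OPEN,np.ones((3,3))))
        print(n,rect(onplane(im,np.c_[cc,rr],h)) if len(rr) else None)
    cauls(fn)
E
python3 - <<'E'
from fit4 import *
look('w4',.5405,.118,[('bar',(.54,.117),.066,.08)])
look('w5',.598,.003,[('knob',(.598,.0035),.096,.03),('body',(.598,.0035),.062,.04)])
look('w6',.564,-.12,[])
print(state()['time'])
E
```

```text
cam [0.5406 0.1172 0.3741] tcp [0.4709 0.1171 0.2207]
bar (array([0.5407, 0.1175]), array([109.1,  27.8]), -5.5)
w4 long paper 3001 (array([0.5452, 0.0953]), array([134.6, 119.3]), -5.2) 
w4 long ply 2215 (array([0.5435, 0.118 ]), array([122.3,  47.3]), -5.3) 
w4 square paper 2290 (array([5.945e-01, 1.000e-04]), array([85.8, 85.6]), 11.7) 
w4 square ply 1936 (array([0.5942, 0.0007]), array([67.7, 66.7]), 11.5) 
w4 round paper 1620 (array([ 0.5623, -0.1098]), array([92.3, 71.6]), 11.3) circ [ 564.3 -119.9   46. ]
w4 round ply 4391 (array([ 0.5624, -0.1092]), array([75. , 54.8]), 11.3) circ [ 564.1 -118.4   36.9]
cam [0.5975 0.0044 0.3736] tcp [0.5278 0.0039 0.2203]
knob (array([0.5985, 0.0042]), array([22.7, 22.6]), -90.0)
body (array([0.5986, 0.0041]), array([52.6, 52.3]), -90.0)
w5 long paper 2175 (array([0.5386, 0.0937]), array([146.6, 114.4]), -5.0) 
w5 long ply 950 (array([0.541 , 0.1181]), array([129. ,  46.3]), -5.2) 
w5 square paper 2517 (array([5.942e-01, 2.000e-04]), array([85.3, 84.7]), -78.5) 
w5 square ply 2028 (array([5.941e-01, 2.000e-04]), array([67.1, 66.9]), -78.5) 
w5 round paper 1350 (array([ 0.5705, -0.1217]), array([91.9, 79. ]), 71.8) circ [ 564.4 -119.7   45.9]
w5 round ply 4363 (array([ 0.5692, -0.1203]), array([74.4, 65. ]), 75.6) circ [ 564.6 -119.3   37. ]
cam [ 0.5642 -0.1185  0.3732] tcp [ 0.4943 -0.119   0.22  ]
w6 long paper 1903 (array([0.5382, 0.0913]), array([147.2, 108.9]), -5.2) 
w6 long ply 1091 (array([0.5409, 0.116 ]), array([128.9,  43.4]), -5.2) 
w6 square paper 2161 (array([5.943e-01, 4.000e-04]), array([85.5, 85.3]), -78.5) 
w6 square ply 1896 (array([ 5.941e-01, -3.000e-04]), array([66.7, 66.5]), 11.5) 
w6 round paper 2320 (array([ 0.5642, -0.1196]), array([92.2, 92. ]), 0.1) circ [ 564.4 -119.6   46.4]
w6 round ply 5280 (array([ 0.5642, -0.1196]), array([74. , 73.9]), -89.9) circ [ 564.4 -119.5   37.1]
36.6667
```

View pics/w4.png

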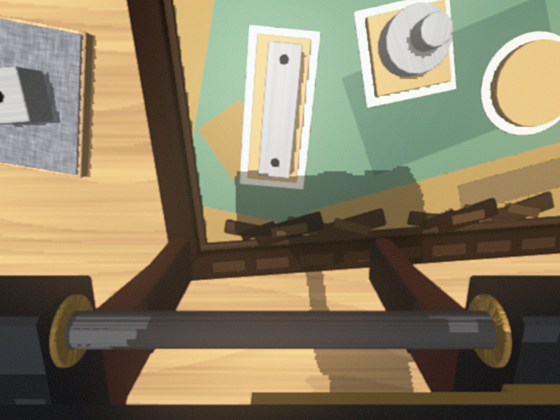

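The bar is centred within 0.5 mm on the long caul, at (281,110). Next is the round weight onto the round caul.

Run:
```python
from fit4 import *
pick(.5985,.0042,0,.075,up=.08)
move_l([.5643,-.1196,.155],speed=.2,orientation=ori(0)); hold(.1)
place(.5643,-.1196,0,.075)
look('w7',.564,-.12,[('knob',(.5643,-.12),.096,.03),('body',(.5643,-.12),.062,.04)])
print(state()['time'])
```

```text
gap 0.0237 ff 30.0 dF [-0.8 -0.2 -0.6] tcp [0.5985 0.0042 0.075 ]
lifted gap 0.0237 F [ 0.3 -0.3 -5.6] 41.725
contact z 0.0742 expected 0.075 base -4.95 f 1.67 F [-1.7  0.2  2.3]
t 49.4833
cam [ 0.5645 -0.1196  0.3707] tcp [ 0.4941 -0.1198  0.2181]
knob (array([ 0.5643, -0.1199]), array([23.2, 22.3]), 90.0)
body (array([ 0.5647, -0.12  ]), array([52.9, 52.6]), 90.0)
w7 long paper 1896 (array([0.5377, 0.0908]), array([147.7, 106.9]), -6.3) 
w7 long ply 1059 (array([0.5407, 0.1147]), array([128.9,  40.7]), -5.2) 
w7 square paper 2530 (array([5.943e-01, 3.000e-04]), array([85.6, 85.2]), -78.5) 
w7 square ply 5872 (array([ 5.942e-01, -3.000e-04]), array([66.7, 66.5]), 11.5) 
w7 round paper 2321 (array([ 0.5646, -0.1199]), array([92.3, 92.2]), -0.0) circ [ 564.6 -119.6   46.4]
w7 round ply 2024 (array([ 0.5642, -0.1195]), array([73.5, 73.3]), 90.0) circ [ 564.4 -119.5   37.1]
50.2583
```

The round weight is centred and the cauls have not moved. Last is the square block.

Run:
```python
from fit4 import *
move_l([.48,.1,.22],speed=.3)
look('w8',.555,.362,[('sq',(.555,.362),.054,.05)])
```

```text
cam [0.5552 0.3611 0.3737] tcp [0.4853 0.3611 0.2204]
sq (array([0.5549, 0.3617]), array([45.6, 45.6]), 4.1)
w8 long paper 1695 (array([0.5405, 0.1196]), array([146.5,  61.1]), -4.9) 
w8 long ply 66 (array([0.5265, 0.1395]), array([101.2,  23.9]), 10.0)
```

View pics/w8.png

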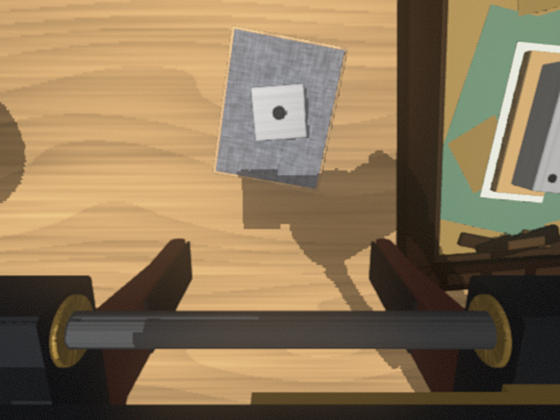

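The square block stands upright on the felt at (279,112), where I put it, turned about 4°.

Run:
```python
from fit4 import *
pick(.5549,.3618,4.1,.033,up=.12)
move_l([.5942,0,.153],speed=.2,orientation=ori(11.5)); hold(.1)
place(.5942,0,11.5,.049)
look('w9',.565,0,[('sq',(.5942,0),.07,.045),('bar',(.54,.117),.066,.08),('body',(.5643,-.12),.062,.04)],z=.26)
print(state()['time'],state()['finger_gap'])
```

```text
gap 0.0454 ff 30.0 dF [ 0.2 -0.8  0.4] tcp [0.5549 0.3618 0.033 ]
lifted gap 0.0454 F [-0.2 -0.2 -5. ] 57.3833
contact z 0.0482 expected 0.049 base -5.36 f 1.77 F [-1.4 -0.3  2.3]
t 66.2417
cam [5.656e-01 3.000e-04 4.105e-01] tcp [ 0.4951 -0.      0.2581]
sq (array([ 5.942e-01, -4.000e-04]), array([45.7, 45.6]), 11.5)
bar (array([0.5409, 0.1158]), array([109. ,  29.3]), -5.4)
body (array([ 0.5647, -0.1179]), array([52.5, 52.2]), 90.0)
w9 long paper 2286 (array([0.5384, 0.0942]), array([147.3, 114. ]), -5.2) 
w9 long ply 812 (array([0.5406, 0.1167]), array([129.4,  45.6]), -3.8) 
w9 square paper 2307 (array([5.942e-01, 2.000e-04]), array([85.8, 85.3]), -78.6) 
w9 square ply 1716 (array([0.5939, 0.    ]), array([66.9, 66.7]), -78.4) 
w9 round paper 1596 (array([ 0.5648, -0.1198]), array([92.1, 90.7]), 90.0) circ [ 564.3 -119.9   46.1]
w9 round ply 1390 (array([ 0.5651, -0.1134]), array([74.1, 61.9]), -6.1) circ [ 564.4 -119.4   37.1]
67.2417 0.08786836785144798
```

View pics/w9.png

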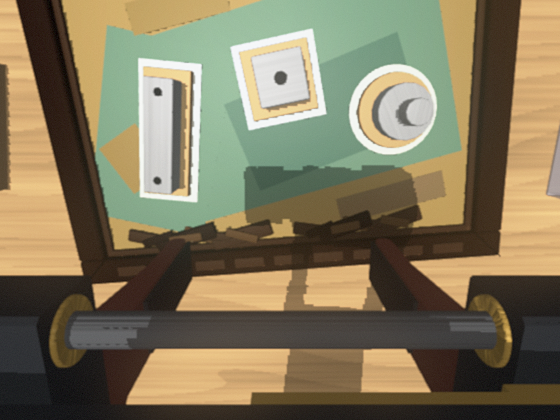

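All three weights stand on their own cauls: bar at (162,131), square at (280,78), round at (405,109). They are centred and squared within about 1 mm, and the cauls are where they were. The gripper is open and clear.

```bash
python3 -c "
from bench import *
print(job_done())"
```

```text
the job is handed in; nothing more can be done
None
```

The job is handed in at about 67 s: each weight stands released on the caul of its own shape, centred and squared to within about 1 mm by the camera, with no caul shift seen in the pictures.

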